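# Hold the coffee grinder's burr lock open for cleaning

## Task

The coffee grinder is due for a clean and its hopper is already off. Turn the numbered grind collar until the 8, the service setting on the orange field, clicks in at the orange mark; then pull the sprung lock pin at the grinder's side straight out to its stop and keep holding it there, so that a colleague can lift the burr carrier out: the program finishes while the gripper holds the pin fully out. Leave the dosing cup, the hopper, the brush and the spotted mug where they are.

Things in the scene. Friction and masses are not known exactly. Their poses are not given: they have to be found in the camera images.
- grinder: Dark green-grey coffee grinder, fixed: round body of 100 mm diameter on a black base, 227 mm high. Origin: collar axis at worktop height; x to its back, y to the left as one faces its front, z up. Chute, base plate (to x = -130 mm) and orange index mark (post at x = -60 mm, as high as the scale) are at its front, the lock pin at its +y side. The front faces the robot within 0.6 rad.
- collar (a joint): Black grind collar on top, turning about the grinder's z, rad, plus is counter-clockwise from above. Its skirt (108 mm across, top at z = 197 mm) bears 0 to 9, one per 0.349 rad, 8 on an orange field; value = number at the mark x 0.349 (8: 2.793), stops just past 0 and 9; starts at 3 to 7. Clicks of 0.3 N m; let go within 0.1 rad it centres itself. A lip stops the lock pin at 2 mm except at 8.
- collar_grip (a point): Point on the collar's axis, 217 mm above the worktop, to grip at: the ribbed round hub on the skirt, 58 mm diameter, from 197 to 227 mm above the worktop, free all round. Any grip direction will do. It turns with the collar.
- lock_pin (a joint): Sprung steel lock pin, sliding level out of the grinder along the grinder's +y, m: 0 seated (its tip 8 mm deep in a hole of the burr carrier inside), 0.012 fully out at its stop. The spring draws it home with 5.4 N when seated, 12.6 N at the stop; it snaps back when let go.
- pin_knob (a point): Middle of the lock pin's black pull knob: level round grip, 20 mm diameter, 26 mm long along the grinder's y, 170 mm above the worktop, 81 mm from the collar's axis when seated; at its outer end a flange of 28 mm diameter, 6 mm thick. Moves with the pin. A steel bracket 18 mm wide ends 66 mm from the axis; beside and below the knob is free space for 130 mm.
- dosing_cup: Loose metal cup, 60 mm diameter, 70 mm high, standing on the grinder's base under the chute. Origin at the centre of its underside.
- hopper: Loose smoky clear bean hopper, taken off and stood upside down on its black lid, 128 mm diameter, 128 mm high. Origin at the centre of its underside.
- brush: Loose cleaning brush, 150 mm long, lying on the worktop along its own x. Origin at the middle of its underside.
- mug_1: Loose white mug with dark spots, 82x114x91 mm. Origin at the centre of its underside.

How it is judged:
By the outcome, as a careful person would: the job done as asked, in the order asked, and still so for the second after the job is handed in, while the arm keeps its last pose, push and grip.
It also fails if it takes over 61 s, if anything falls off the work surface, if the arm or the gripper's body presses on something with over 40 N, if the wrist force passes 120 N, or if a joint passes its speed limit or range.

## Robot

A 6-joint arm with a two-finger parallel gripper is mounted at the origin on a cart in front of the work surface, level with it; the furniture and walls round the work are solid. World frame = base frame: x ahead of the robot, y to its left, z up, the work surface at z = 0. Lengths are in mm, angles in rad, forces in N, time in s.
With the tool pointing down it reaches from about 350 to 875 mm from the base axis. Payload 4.2 kg.
Tool frame: the origin (TCP) lies between the finger pads; the fingertips stand 25 mm ahead of it and the grasp point (between the pads) lies 6 mm ahead of it; z points along the fingers, y is the line along which they close (so a half turn about z gives the same grasp; the last joint's range is limited). The gripper opens to 85 mm and grips with 20 to 120 N. Pads are 22 mm wide; open, the fingers measure 114 mm over their backs; the gripper's body (76 mm by 85 mm) begins 54 mm behind the grasp point. The pads swing forward as they close: fully open they stand 13 mm farther back than shut.
Start: joints at [-1.069, 0.385, 0.008, 0, -1.194, -0.259], TCP at [150.281, -606.642, 256.312] pointing down, gripper open.
Joint ranges: [-3.14, 3.14], [-1.21, 2.06], [-1.07, 1.41], [-3.16, 2.05], [-2.99, -0.16], [-3.1, 3.1]. Speed limits (rad/s): [2.79, 2.79, 3.14, 3.14, 3.14, 3.14].

## Interface

Orientations are given as a unit quaternion [x, y, z, w].
In Python, from bench import arm gives the robot as it stands.
- The arm moves only by the shell command python3 -m pendant 'ROWS'. ROWS is JSON, a list of rows, each a list of 7 numbers: the shift along the tool's x, y, z in m, then the turn, a rotation vector about the tool's x, y, z in degrees, then the finger opening in m, from 0 to 0.0854. In form: [[x, y, z, wx, wy, wz, fingers], ...]. A call has 1 to 12 rows; each row shifts and turns the commanded pose from where the row before left it, along the tool's axes as they then stand; what a row does not reach is not made up. A row lasts 1/10 s, in which the tool goes at most 50 mm and 8.59 degrees, less where a joint would pass 70% of its speed; a pose out of reach is approached as far as the arm can. A call is refused whole if a number of a shift passes 0.05 or a number of a turn 8.59, either way. A call with a gripper value outside its range is refused whole. The fingers move at their own pace and stop on an object; the grip force is fixed at half the most. Time passes only in rows, so rows that do not move let the fingers close. It gives the time, the measured TCP pose, the force, the opening and the grip force at its end, in the units of the state.
- arm.read_state(): the state, without advancing time (a new reading comes with each control period).
- arm.get_image(name): name is "side" or "top"; returns a dict with "image" (384x512x3 uint8, red, green, blue), "fx", "fy", "cx", "cy" (pixels), "k1" (the pictures are not rectified: a ray, as slopes to the right and down, at radius r is drawn at 1 + k1 r^2 times it, then the intrinsics apply), "xyz" and "rotation" of the camera in the world. Camera axes: x right, y down, z forward; pixel columns grow to the right and rows downward; lengths in mm; the calibration is good to about 2 mm. A picture is of the moment at which its call begins. There is no depth.
- arm.job_done(): hands the job in; it is judged then, once.
The state is a dict: "clock": time; "joints": joint angles; "joint_vel": joint speeds; "joint_efforts": joint torques, N m; "position": TCP position; "ee_rot": TCP orientation; "contact_force": force on the tool from outside, world axes, zero at the start; "wrist_torque": the same for the moment, N m; "gripper_width": finger opening in mm; "grasp_force": force on a finger pad.
Only numpy, scipy, OpenCV 4.12 (cv2) and the standard library are available. Lean on these libraries where they do the work, as an engineer would, in place of code of your own. Each camera call takes 0.05 s, during which the arm holds its last target. There are 200 camera calls.

## Working session

There is one attempt and no reset: what is moved stays moved. The work goes in short steps, Python scripts to look and compute and a shell command to move; the robot and the scene stay as the last step left them, time stands still between calls to the robot, and variables do not carry over. Pictures are saved under pics/ and viewed, at most 10 in all, crops included, and the job is handed in when it is done.

```bash
mkdir -p pics; cat > h.py <<'E'
import numpy as np, cv2
from bench import arm
def cap(n,f):
    d=arm.get_image(n); cv2.imwrite('pics/'+f+'.png',cv2.cvtColor(d['image'],cv2.COLOR_RGB2BGR)); np.save('pics/'+f+'.npy',d,allow_pickle=True); return d
def load(f): return np.load('pics/'+f+'.npy',allow_pickle=True).item()
def ray(d,u,v):
    K=np.array([[d['fx'],0,d['cx']],[0,d['fy'],d['cy']],[0,0,1.]])
    p=cv2.undistortPoints(np.array([[[u,v]]],float),K,np.array([d['k1'],0,0,0.]))[0,0]
    # note: drawn = (1+k1 r^2)*ray, r of undistorted ray
    R=np.array(d['rotation']); r=R@np.array([p[0],p[1],1]); return np.array(d['xyz'],float),r/np.linalg.norm(r)
def onz(d,u,v,z):
    o,r=ray(d,u,v); return o+r*(z-o[2])/r[2]
def two(d1,p1,d2,p2):
    a,r=ray(d1,*p1); b,s=ray(d2,*p2)
    t=np.linalg.lstsq(np.c_[r,-s],b-a,rcond=None)[0]; P,Q=a+r*t[0],b+s*t[1]
    return (P+Q)/2,np.linalg.norm(P-Q)
def proj(d,P):
    R=np.array(d['rotation']); K=np.array([[d['fx'],0,d['cx']],[0,d['fy'],d['cy']],[0,0,1.]])
    c=R.T@(np.array(P,float)-np.array(d['xyz'])); return cv2.projectPoints(c.reshape(1,1,3),np.zeros(3),np.zeros(3),K,np.array([d['k1'],0,0,0.]))[0].ravel()
E
python3 - <<'E'
from h import *
for n in('side','top'):
    d=cap(n,n+'0'); print(n,d['fx'],d['cx'],d['cy'],d['k1'],d['xyz'],np.round(d['rotation'],3).tolist())
print(arm.read_state())
a=cv2.imread('pics/side0.png');b=cv2.imread('pics/top0.png')
E
```

```text
side 417.0765580899797 257.3037688310667 189.07909586120755 -0.08808803024817229 [474.82235386 895.99540251 796.78911117] [0.012, 0.886, -0.464, -0.015]
top 378.03357633511007 255.97691699644804 193.22430689118488 -0.0215915489796276 [ 369.8240357     1.53870331 1022.90647952] [-0.704, 0.709, -0.036, 0.024]
{'clock': 0.1, 'joints': array([-1.06940316e+00,  3.85507861e-01,  6.76355522e-03, -4.11444641e-04,
       -1.19398151e+00, -2.58532965e-01]), 'joint_vel': array([-0.00024185, -0.00134451,  0.00282084,  0.00063714,  0.0009613 ,
        0.0001216 ]), 'joint_efforts': array([-1.00671579e-03, -3.93319666e+01,  1.88927186e+01,  4.19792354e+00,
       -2.63017508e-03,  8.87788275e-06]), 'position': array([ 150.16404014, -606.21653389,  255.31779927]), 'ee_rot': array([-1.21056516e-01,  9.92645129e-01,  9.66854561e-04, -1.80231380e-04]), 'contact_force': array([-0.75148631,  0.63852093, -0.0899005 ]), 'wrist_torque': array([0.01761567, 0.02085072, 0.02505647]), 'grasp_force': 0.0, 'gripper_width': 85.22685032783856}
```

View pics/side0.png

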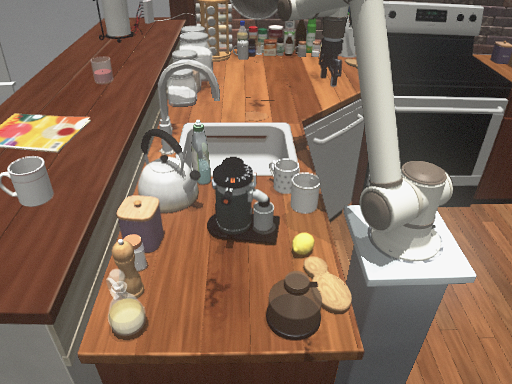

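View pics/top0.png

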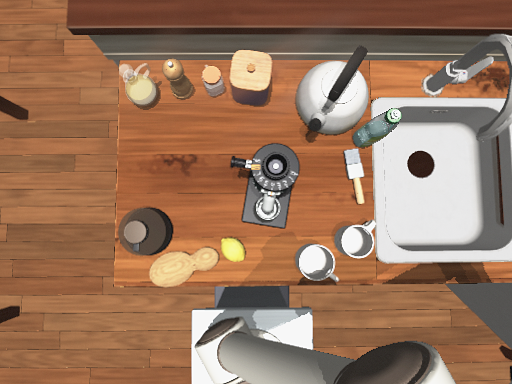

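The side view shows the grinder at about (235,190). In the top view it is at about (275,168), chute toward the robot and lock pin at left, about (238,162). Next I'll enlarge both.

```bash
python3 - <<'E'
from h import *
a=cv2.imread('pics/side0.png')[150:240,200:285];b=cv2.imread('pics/top0.png')[138:232,222:310]
c=[cv2.resize(x,(400,int(400/x.shape[1]*x.shape[0])),interpolation=cv2.INTER_CUBIC)[:420] for x in(a,b)]
cv2.imwrite('pics/crop0.png',np.hstack([cv2.copyMakeBorder(x,0,430-x.shape[0],0,0,0) for x in c]))
E
```

```text
(no output)
```

View pics/crop0.png

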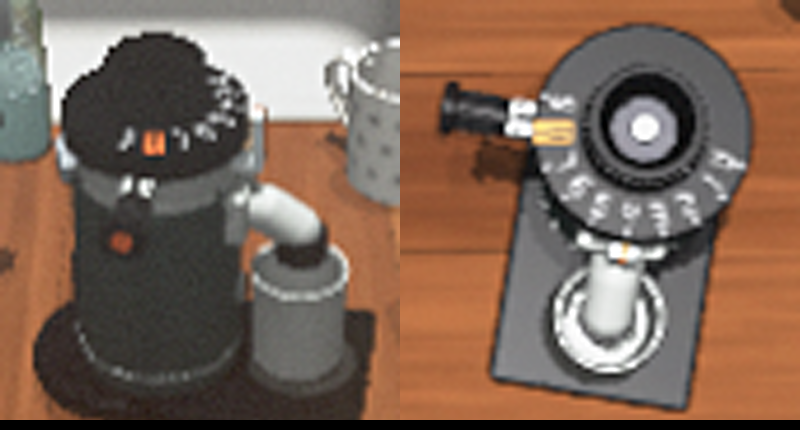

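The side crop shows the orange field at (153,143) and the red knob end at (122,243). In the top crop the orange field is at (553,132), the mark at (622,250), and the knob at about (470,108). About 4 stands at the mark. The rotations are quaternions, so I'll fix the helper and measure.

```bash
sed -i "s/np.array(d\['rotation'\])/Rot.from_quat(d['rotation']).as_matrix()/; s/^import numpy.*/&\nfrom scipy.spatial.transform import Rotation as Rot/" h.py
python3 - <<'E'
from h import *
s,t=load('side0'),load('top0')
S=lambda x,y:(200+x*85/400-.4,150+y*85/400-.4); T=lambda x,y:(222+(x-400)*88/400-.4,138+y*88/400-.4)
for n,d,(r0,r1,c0,c1) in(('side',s,(150,240,200,285)),('top',t,(138,232,222,310))):
    h=cv2.cvtColor(d['image'],cv2.COLOR_RGB2HSV)[r0:r1,c0:c1]
    m=((h[...,1]>(150 if n=='side' else 135))&(h[...,2]>150)&(h[...,0]<22)).astype(np.uint8)
    k,_,st,ce=cv2.connectedComponentsWithStats(m)
    for i in range(1,k):
        if 2<st[i,4]<80: print(n,ce[i]+[c0,r0],st[i])
    # hub-dark etc
print('hub top z227',onz(t,*T(648,127),227),'skirt centre z197',onz(t,*T(645,133),197))
print('side hub top rough',onz(s,*S(155,55),227))
print('field',two(s,S(153,143),t,T(553,132)))
print('plate front',onz(t,*T(492,380),10),onz(t,*T(688,408),10))
print('knob ends top',onz(t,*T(447,105),170),onz(t,*T(502,117),170))
print('knob end side',onz(s,*S(122,243),170))
print('mark',onz(t,*T(622,248),190))
E
```

```text
side [232.36842105 180.26315789] [30 28  5  5 19]
side [259.5 188.5] [58 38  4  2  4]
side [266. 193.] [65 42  3  3  3]
side [272. 202.] [71 51  3  3  3]
side [212.  206.8] [10 56  5  2  5]
side [274.66666667 208.        ] [74 57  2  3  3]
side [213.6 210.2] [13 59  2  4  5]
side [211. 211.] [11 60  1  3  3]
side [274.5 212.5] [74 61  2  4  4]
side [210.16666667 214.        ] [ 8 63  5  3  6]
side [281.   221.25] [80 70  3  3  4]
side [283.   223.75] [82 73  3  2  4]
side [281.83333333 227.5       ] [80 76  5  4  6]
side [283.83333333 231.5       ] [83 79  2  6  6]
side [279. 233.] [79 82  1  3  3]
top [227.13636364 179.31818182] [ 0 40 11  3 22]
top [241.84615385 181.76923077] [15 42 10  4 26]
hub top z227 [496.50054783 -55.23017228 227.        ] skirt centre z197 [498.33942441 -55.87181599 197.        ]
side hub top rough [497.98856339 -54.81952037 227.        ]
field (array([499.08400128, -11.17684215, 196.49769256]), np.float64(0.18199132624001163))
plate front [381.42617249  23.0333462   10.        ] [364.02836619 -92.07374664  10.        ]
knob ends top [517.32565601  41.45905073 170.        ] [511.0753565   13.91955789 170.        ]
knob end side [515.26424311  45.92385567 170.        ]
mark [442.95025672 -44.40934244 190.        ]
```

The measurements agree: collar axis ≈ (497.5, -55.3), yaw ≈ -10.5°, and the field at 196.5 mm height matches the 197 mm given. 8 is about 80° from the mark, so 4 stands there now. I'll move above the hub.

```bash
python3 -m pendant '[[0,0,-0.04,0,0,0,0.0854],[0,0,-0.04,0,0,0,0.0854],[-0.03,0.029,0,0,0,0,0.0854],[-0.03,0.029,0,0,0,0,0.0854],[-0.03,0.029,0,0,0,0,0.0854],[-0.03,0.029,0,0,0,0,0.0854],[-0.03,0.029,0,0,0,0,0.0854],[-0.03,0.029,0,0,0,0,0.0854],[-0.03,0.029,0,0,0,0,0.0854],[-0.03,0.029,0,0,0,0,0.0854],[-0.03,0.029,0,0,0,0,0.0854],[-0.03,0.029,0,0,0,0,0.0854]]'
cat >> h.py <<'E'
def delta(P):
    s=arm.read_state(); R=Rot.from_quat(s['ee_rot']).as_matrix()
    return np.round(R.T@(np.array(P)-s['position']),1), np.round(R,3).tolist(), np.round(s['position'],1),np.round(s['joints'],2)
E
python3 -c "
from h import *
print(delta([497.5,-55.3,335]))"
```

```text
clock: 1.3
position: [372.1, -251.3, 336.1]
ee_rot: [-0.121, 0.993, 0.0, -0.0]
contact_force: [0.8, 0.2, -0.1]
gripper_width: 85.5
grasp_force: 0.0
(array([-168.9,  160.1,    1.2]), [[-0.971, -0.24, -0.0], [-0.24, 0.971, 0.0], [0.0, 0.0, -1.0]], array([ 372.1, -251.3,  336.1]), array([-0.23,  0.03, -0.25, -0.  , -1.29, -1.1 ]))
```

```bash
python3 -m pendant '[[-0.03,0.0285,0,0,0,0,0.0854],[-0.03,0.0285,0,0,0,0,0.0854],[-0.03,0.0285,0,0,0,0,0.0854],[-0.03,0.0285,0,0,0,0,0.0854],[-0.03,0.0285,0,0,0,0,0.0854],[-0.018,0.0175,0,0,0,0,0.0854],[0,0,0,0,0,0,0.0854],[0,0,0,0,0,0,0.0854]]'
python3 - <<'E'
from h import *
print(delta([497.5,-55.3,230]))
s,t=cap('side','side1'),cap('top','top1')
a=cv2.resize(s['image'][90:250,180:320],(400,457),interpolation=2);b=cv2.resize(t['image'][100:245,205:332],(400,457),interpolation=2)
cv2.imwrite('pics/crop1.png',cv2.cvtColor(np.hstack([a,b]),cv2.COLOR_RGB2BGR))
E
```

```text
clock: 2.1
position: [496.1, -57.0, 335.7]
ee_rot: [-0.122, 0.993, -0.0, -0.001]
contact_force: [-0.3, 0.0, -0.4]
gripper_width: 85.3
grasp_force: 0.0
(array([ -1.9,   1.3, 105.7]), [[-0.97, -0.241, -0.002], [-0.241, 0.97, -0.0], [0.002, 0.0, -1.0]], array([496.1, -57. , 335.7]), array([ 0.21,  0.12, -0.15, -0.  , -1.3 , -1.54]))
```

View pics/crop1.png

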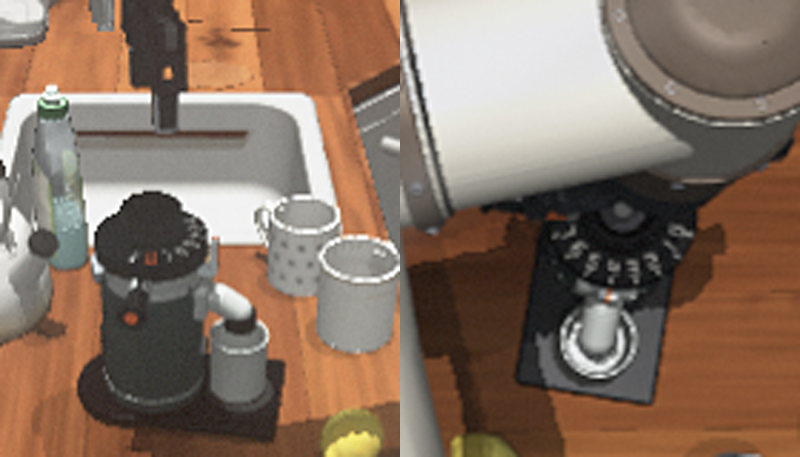

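The side crop shows the gripper above the hub at about (165,110) with the fingers lined up on it. The top crop shows the arm covering the hub, scale and mark visible at (608,295). I'll descend to a TCP height of about 231.

```bash
python3 -m pendant '[[-0.002,0.0013,0.03,0,0,0,0.0854],[0,0,0.03,0,0,0,0.0854],[0,0,0.02,0,0,0,0.0854],[0,0,0.015,0,0,0,0.0854],[0,0,0.01,0,0,0,0.0854],[0,0,0,0,0,0,0.0854],[0,0,0,0,0,0,0.0854]]'
python3 -c "
from h import *
print(delta([497.5,-55.3,230]))"
```

```text
clock: 2.9
position: [498.3, -56.0, 232.0]
ee_rot: [-0.121, 0.993, -0.0, 0.001]
contact_force: [-0.6, -0.2, 0.2]
gripper_width: 85.2
grasp_force: 0.0
(array([0.6, 0.9, 2. ]), [[-0.971, -0.24, 0.001], [-0.24, 0.971, -0.0], [-0.001, -0.0, -1.0]], array([498.3, -56. , 232. ]), array([ 0.21,  0.19, -0.33,  0.  , -1.05, -1.54]))
```

```bash
python3 -m pendant '[[0,0,0,0,0,0,0.07],[0,0,0,0,0,0,0.06],[0,0,0,0,0,0,0.05],[0,0,0,0,0,0,0.05],[0,0,0,0,0,0,0.05],[0,0,0,0,0,0,0.05]]'
```

```text
clock: 3.5
position: [498.0, -53.4, 233.2]
ee_rot: [-0.121, 0.993, 0.002, 0.001]
contact_force: [-5.3, 9.5, 8.6]
gripper_width: 55.8
grasp_force: 63.0
```

The grip sits high, and the hub is about 2.5 mm further in +y. I'll regrip lower and centred.

```bash
python3 -m pendant '[[0,0,0,0,0,0,0.0854],[0,0,0,0,0,0,0.0854],[0,0,0,0,0,0,0.0854],[0.0005,0.003,0.003,0,0,0,0.0854],[0,0,0.003,0,0,0,0.0854],[0,0,0,0,0,0,0.07],[0,0,0,0,0,0,0.06],[0,0,0,0,0,0,0.05],[0,0,0,0,0,0,0.05],[0,0,0,0,0,0,0.05],[0,0,0,0,0,0,0.05]]'
```

```text
clock: 4.6
position: [496.9, -53.4, 225.8]
ee_rot: [-0.121, 0.993, -0.001, 0.0]
contact_force: [-2.0, -4.8, 3.8]
gripper_width: 56.4
grasp_force: 64.2
```

```bash
python3 -m pendant '[[0,0,0,0,0,-5,0.05],[0,0,0,0,0,-5,0.05],[0,0,0,0,0,-5,0.05],[0,0,0,0,0,-5,0.05],[0,0,0,0,0,-5,0.05],[0,0,0,0,0,-5,0.05],[0,0,0,0,0,-5,0.05],[0,0,0,0,0,-5,0.05],[0,0,0,0,0,0,0.05]]'
python3 - <<'E'
from h import *
s,t=cap('side','side2'),cap('top','top2')
a=cv2.resize(s['image'][140:240,195:285],(400,444),interpolation=2);b=cv2.resize(t['image'][140:230,230:311],(400,444),interpolation=2)
cv2.imwrite('pics/crop2.png',cv2.cvtColor(np.hstack([a,b]),cv2.COLOR_RGB2BGR))
print(arm.read_state()['wrist_torque'],arm.read_state()['joints'].round(2))
E
```

```text
clock: 5.5
position: [498.0, -55.0, 225.9]
ee_rot: [-0.454, 0.891, -0.002, 0.0]
contact_force: [3.8, -13.3, 0.5]
gripper_width: 56.2
grasp_force: 64.3
[-3.71335819 -0.99987956 -0.03721198] [ 0.22  0.2  -0.34  0.01 -1.03 -0.85]
```

View pics/crop2.png

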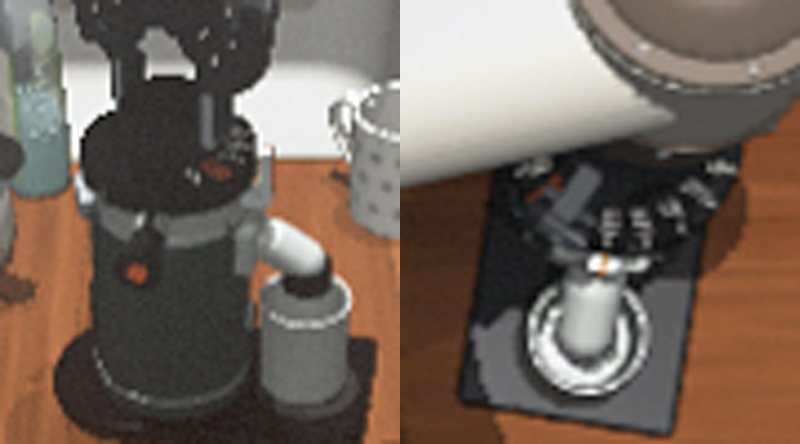

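The collar follows: 6 is now at the mark (top crop at 605,262), and the orange 8 is at (545,188) on its way. I'll turn the other 40°, easing the side load.

```bash
python3 -m pendant '[[0.001,-0.0007,0,0,0,-5,0.05],[0,0,0,0,0,-5,0.05],[0,0,0,0,0,-5,0.05],[0,0,0,0,0,-5,0.05],[0,0,0,0,0,-5,0.05],[0,0,0,0,0,-5,0.05],[0,0,0,0,0,-5,0.05],[0,0,0,0,0,-5,0.05],[0,0,0,0,0,0,0.05],[0,0,0,0,0,0,0.05]]'
python3 - <<'E'
from h import *
s,t=cap('side','side3'),cap('top','top3')
a=cv2.resize(s['image'][140:240,195:285],(400,444),interpolation=2);b=cv2.resize(t['image'][140:230,230:311],(400,444),interpolation=2)
cv2.imwrite('pics/crop3.png',cv2.cvtColor(np.hstack([a,b]),cv2.COLOR_RGB2BGR))
E
```

```text
clock: 6.6
position: [500.0, -55.7, 225.9]
ee_rot: [0.731, -0.682, 0.004, -0.001]
contact_force: [9.9, -12.4, -4.3]
gripper_width: 55.9
grasp_force: 64.2
```

View pics/crop3.png

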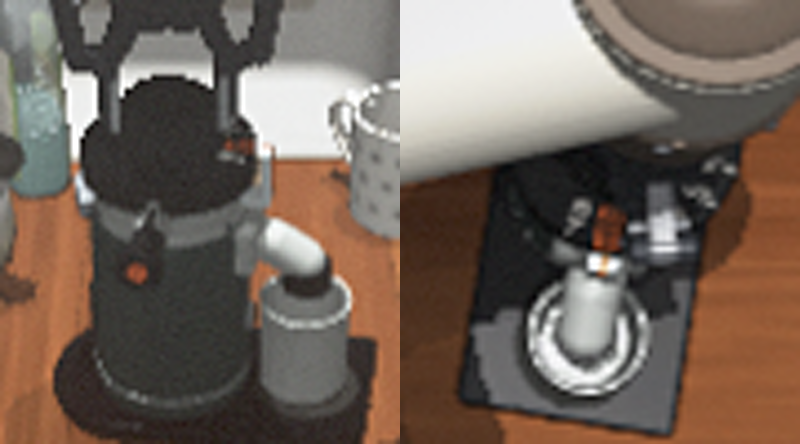

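8 now stands at the mark: the field is at (608,228) and the mark at (603,262) in the top crop. I'll release straight up, then check how it settled and measure the knob.

```bash
python3 -m pendant '[[0,0,0,0,0,0,0.0854],[0,0,0,0,0,0,0.0854],[0,0,0,0,0,0,0.0854],[0,0,-0.03,0,0,0,0.0854],[0,0,-0.03,0,0,0,0.0854],[0,0,-0.03,0,0,0,0.0854],[0,0,0,0,0,0,0.0854],[0,0,0,0,0,0,0.0854]]'
python3 - <<'E'
from h import *
s,t=cap('side','side4'),cap('top','top4')
s0,t0=load('side0'),load('top0')
S=lambda x,y:(200+x*85/400-.4,150+y*85/400-.4); T=lambda x,y:(222+(x-400)*88/400-.4,138+y*88/400-.4)
print('knob end 2view',two(s0,S(122,243),t0,T(443,105)))
for n,d,(r0,r1,c0,c1) in(('side',s,(160,230,205,260)),('top',t,(170,196,255,295))):
    h=cv2.cvtColor(d['image'],cv2.COLOR_RGB2HSV)[r0:r1,c0:c1]
    m=((h[...,1]>150)&(h[...,2]>90)&(h[...,0]<22)).astype(np.uint8)
    k,_,st,ce=cv2.connectedComponentsWithStats(m)
    for i in range(1,k):
        if st[i,4]>2:
            p=ce[i]+[c0,r0]; print(n,p.round(1),st[i],onz(d,*p,197).round(1),onz(d,*p,170).round(1))
print(delta([514.5,26,330]))
a=cv2.resize(s['image'][140:240,195:285],(400,444),interpolation=2);b=cv2.resize(t['image'][140:230,230:311],(400,444),interpolation=2)
cv2.imwrite('pics/crop4.png',cv2.cvtColor(np.hstack([a,b]),cv2.COLOR_RGB2BGR))
E
```

```text
clock: 7.5
position: [496.6, -53.4, 315.6]
ee_rot: [0.731, -0.682, -0.0, -0.001]
contact_force: [-0.8, 0.2, -0.9]
gripper_width: 85.7
grasp_force: 0.0
knob end 2view (array([516.46413842,  43.61058849, 168.54160969]), np.float64(2.225206621989624))
side [225.4 201.2] [19 40  4  4 12] [513.8  82.6 197. ] [515.5  46.  170. ]
side [210.1 212.8] [ 2 47  8 14 17] [548.3 127.3 197. ] [551.6  92.7 170. ]
side [205.6 223.8] [ 0 61  2  7  9] [556.1 167.5 197. ] [559.8 134.7 170. ]
top [271.6 188.4] [15 17  4  4 11] [450.7 -46.8 197. ] [453.3 -48.3 170. ]
(array([-78.3, -23.8, -15.9]), [[0.068, -0.998, -0.002], [-0.998, -0.068, 0.0], [-0.001, 0.002, -1.0]], array([496.1, -53.7, 314.1]), array([ 0.22,  0.13, -0.19, -0.  , -1.25, -0.15]))
```

View pics/crop4.png

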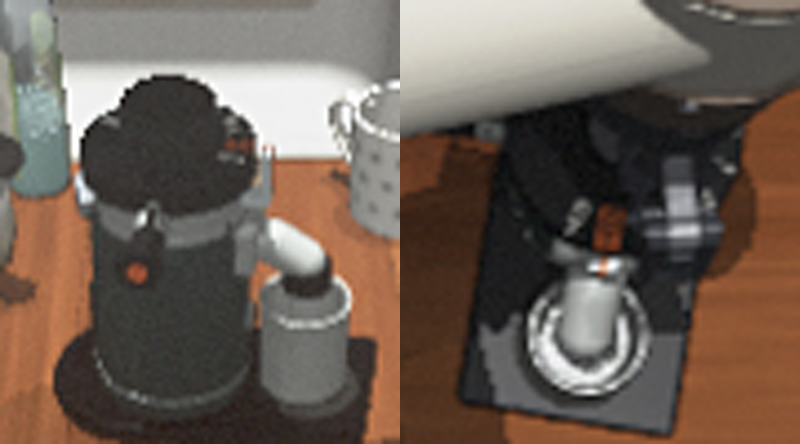

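The collar settled at 8: the field lies at 169.7° about the axis and the mark at about 169.5°. The knob end measures 168.5 mm high, against 170 given. Next I'll turn the wrist and move over the knob.

```bash
python3 -m pendant '[[0,0,0,0,0,7.25,0.0854],[0,0,0,0,0,7.25,0.0854],[-0.03,-0.001,0,0,0,0,0.0854],[-0.03,-0.001,0,0,0,0,0.0854],[-0.02,-0.0006,0,0,0,0,0.0854],[0,0,0,0,0,0,0.0854],[0,0,0,0,0,0,0.0854]]'
python3 -c "
from h import *
print(delta([513.4,24.5,176]))"
```

```text
clock: 8.3
position: [513.6, 24.3, 314.1]
ee_rot: [-0.639, 0.769, 0.001, -0.001]
contact_force: [-1.0, -0.3, -0.3]
gripper_width: 85.5
grasp_force: 0.0
(array([-3.000e-01, -1.000e-01,  1.381e+02]), [[-0.183, -0.983, -0.003], [-0.983, 0.183, -0.001], [0.001, 0.002, -1.0]], array([513.6,  24.3, 314.1]), array([ 0.36,  0.16, -0.16, -0.  , -1.26, -0.55]))
```

```bash
python3 -m pendant '[[0,0,0.03,0,0,0,0.0854],[0,0,0.03,0,0,0,0.0854],[0,0,0.02,0,0,0,0.0854],[0,0,0.02,0,0,0,0.0854],[0,0,0.015,0,0,0,0.0854],[0,0,0.013,0,0,0,0.0854],[0,0,0.01,0,0,0,0.0854],[0,0,0,0,0,0,0.0854],[0,0,0,0,0,0,0.0854]]'
python3 - <<'E'
from h import *
s=cap('side','side5')
cv2.imwrite('pics/crop5.png',cv2.cvtColor(cv2.resize(s['image'][130:240,185:285],(700,600),interpolation=2)[:,:],cv2.COLOR_RGB2BGR))
print(delta([513.4,24.5,176])[0])
E
```

```text
clock: 9.2
position: [514.2, 23.8, 177.5]
ee_rot: [-0.639, 0.769, -0.0, 0.0]
contact_force: [-0.2, 0.1, 0.2]
gripper_width: 85.1
grasp_force: 0.0
[-0.4  1.1  1.9]
```

View pics/crop5.png

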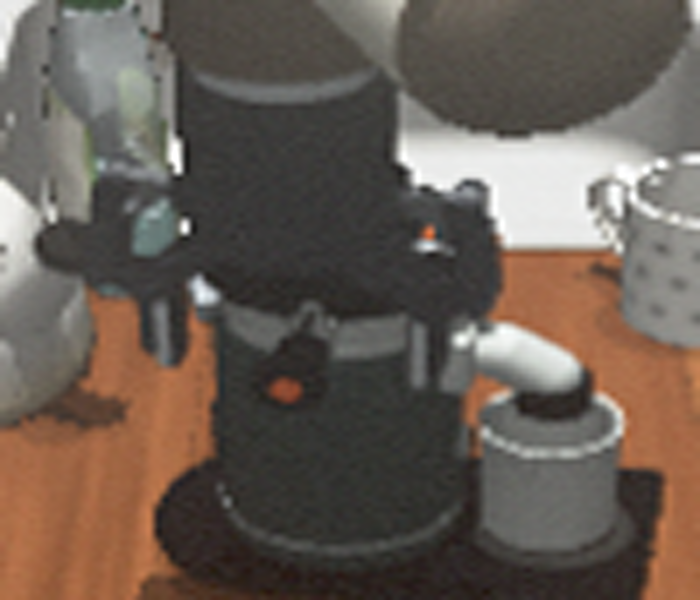

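The open fingers at (165,330) and (432,350) straddle the knob at (295,370), with no contact. I'll close on it.

```bash
python3 -m pendant '[[0,0,0,0,0,0,0.06],[0,0,0,0,0,0,0.04],[0,0,0,0,0,0,0.03],[0,0,0,0,0,0,0.01],[0,0,0,0,0,0,0.01],[0,0,0,0,0,0,0.01],[0,0,0,0,0,0,0.01],[0,0,0,0,0,0,0.01],[0,0,0,0,0,0,0.01]]'
```

```text
clock: 10.15
position: [513.7, 24.2, 177.6]
ee_rot: [-0.639, 0.769, 0.0, -0.0]
contact_force: [-4.0, 2.0, 5.5]
gripper_width: 18.1
grasp_force: 58.6
```

It holds the 20 mm grip, not the flange. Now I'll pull.

```bash
python3 -m pendant '[[-0.002,0,0,0,0,0,0.01],[-0.002,0,0,0,0,0,0.01],[-0.002,0,0,0,0,0,0.01],[-0.002,0,0,0,0,0,0.01],[0,0,0,0,0,0,0.01],[0,0,0,0,0,0,0.01]]'; python3 -m pendant '[[-0.002,0,0,0,0,0,0.01],[-0.001,0,0,0,0,0,0.01],[-0.001,0,0,0,0,0,0.01],[0,0,0,0,0,0,0.01],[0,0,0,0,0,0,0.01],[0,0,0,0,0,0,0.01]]'
```

```text
clock: 10.75
position: [514.5, 29.6, 177.6]
ee_rot: [-0.639, 0.769, -0.001, -0.003]
contact_force: [-3.0, -7.2, 6.2]
gripper_width: 18.4
grasp_force: 58.5
clock: 11.35
position: [515.0, 32.9, 177.6]
ee_rot: [-0.639, 0.769, -0.001, -0.003]
contact_force: [-2.8, -9.9, 6.8]
gripper_width: 18.5
grasp_force: 58.6
```

The force matches the spring at about 9 mm of travel, so the arm is giving a little. I'll continue until it reaches the stop.

```bash
python3 -m pendant '[[-0.001,0,0,0,0,0,0.01],[-0.001,0,0,0,0,0,0.01],[-0.001,0,0,0,0,0,0.01],[0,0,0,0,0,0,0.01],[0,0,0,0,0,0,0.01],[0,0,0,0,0,0,0.01]]'; python3 -m pendant '[[-0.001,0,0,0,0,0,0.01],[-0.001,0,0,0,0,0,0.01],[0,0,0,0,0,0,0.01],[0,0,0,0,0,0,0.01],[0,0,0,0,0,0,0.01]]';python3 -m pendant '[[-0.001,0,0,0,0,0,0.01],[-0.001,0,0,0,0,0,0.01],[0,0,0,0,0,0,0.01],[0,0,0,0,0,0,0.01],[0,0,0,0,0,0,0.01]]'
```

```text
clock: 11.95
position: [515.5, 35.4, 177.5]
ee_rot: [-0.639, 0.769, -0.001, -0.004]
contact_force: [-2.9, -10.7, 6.0]
gripper_width: 18.5
grasp_force: 58.6
clock: 12.45
position: [515.6, 36.4, 177.6]
ee_rot: [-0.639, 0.769, -0.001, -0.004]
contact_force: [-3.2, -15.1, 5.2]
gripper_width: 18.3
grasp_force: 58.6
clock: 12.95
position: [515.6, 36.6, 177.5]
ee_rot: [-0.639, 0.769, -0.002, -0.006]
contact_force: [-1.3, -21.6, 6.0]
gripper_width: 18.0
grasp_force: 58.6
```

The motion stopped and the force rose past the 12.6 N spring, so the pin is at its stop. I'll verify that in the image and check that the loose things haven't moved.

```bash
python3 -m pendant '[[0,0,0,0,0,0,0.01],[0,0,0,0,0,0,0.01],[0,0,0,0,0,0,0.01],[0,0,0,0,0,0,0.01],[0,0,0,0,0,0,0.01]]'; python3 - <<'E'
from h import *
s,t=cap('side','side6'),cap('top','top6')
a=cv2.resize(s['image'][140:240,195:285],(400,444),interpolation=2);b=cv2.resize(t['image'][120:300,190:390],(400,360),interpolation=2)
cv2.imwrite('pics/crop6.png',cv2.cvtColor(np.hstack([a,cv2.copyMakeBorder(b,0,84,0,0,0)]),cv2.COLOR_RGB2BGR))
h=cv2.cvtColor(s['image'],cv2.COLOR_RGB2HSV)[190:220,215:240]
m=((h[...,1]>150)&(h[...,2]>90)&(h[...,0]<22)).astype(np.uint8)
k,_,st,ce=cv2.connectedComponentsWithStats(m)
for i in range(1,k): p=ce[i]+[215,190]; print(p,st[i],onz(s,*p,170).round(1))
E
```

```text
clock: 13.45
position: [515.6, 36.6, 177.5]
ee_rot: [-0.639, 0.769, -0.002, -0.006]
contact_force: [-1.3, -22.2, 5.9]
gripper_width: 18.1
grasp_force: 58.6
[215. 201.] [ 0 11  1  1  1] [541.9  44.6 170. ]
[224.46153846 203.84615385] [ 8 12  4  4 13] [517.6  56.9 170. ]
```

View pics/crop6.png

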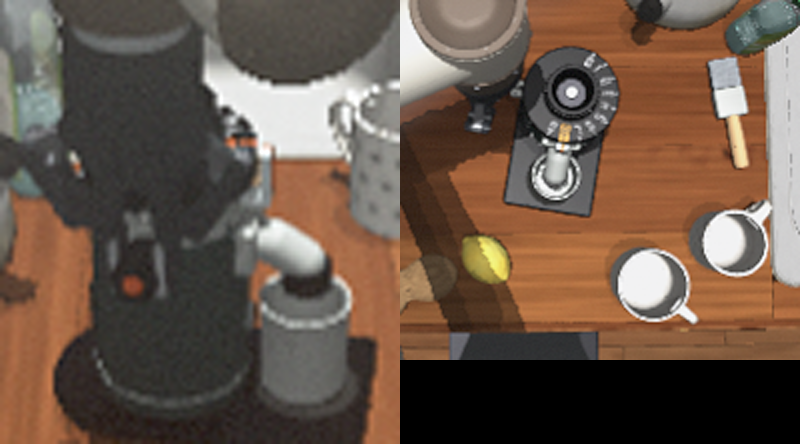

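In the top crop the 8 is at the mark (565,135), and the cup, brush and mugs are where they were. In the side crop the gripper holds the knob, whose end at (132,287) has moved out about 11–12 mm. I'll hand in.

```bash
python3 -c "
from bench import arm
print(arm.job_done())"
```

```text
the job is handed in; nothing more can be done
None
```

The collar is clicked in at 8, and the gripper is holding the lock pin out at its stop, about 12 mm by the arm's travel with about 22 N on it; the job is handed in at about 13.5 s and no loose object was touched.

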